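# Set the ultrasonic bath's timer and start it

## Task

Turn the timer selector on the ultrasonic bath clockwise, pushing its fin with a fingertip and counting the clicks, until it rests at the fifth click from the off stop (the fifth round mark), then press the start button fully down and let it come back up. Only touch the controls, gently: do not slide or lift the bath, leave its lid closed and leave the things around it where they stand.

Things in the scene. Friction and masses are not known exactly. Their poses are not given: they have to be found in the camera images.
- bath: Ultrasonic cleaning bath, loose on rubber feet: white box 270 (x) x 220 (y) x 100 mm high, about 2.6 kg. Origin: centre of its underside; z up. Its flat top, 100 mm up, has a grey control panel along the -x side (115 mm deep, with selector and start button) and the lidded tank on the +x side. Side pushes over about 10 N may slide it.
- selector (a joint): Timer selector angle, rad: 0 at the off stop, grows clockwise seen from above, 3.665 at the far stop. Spring detents give 8 rests every 0.5236 (30 deg): off, clicks 1 to 7; the fifth is 2.618. About 2 to 5 N at the fin's end pushes it out of a rest; past half way it snaps on into the next rest and stays there when let go. It starts at rest at off or click 1, 2 or 3.
- selector_axis (a point): Point on the selector's vertical turning axis, level with the top of its fin, 31 mm above the panel; at x = -75, y = +50 mm in the bath's frame (axes as the bath's). The selector is a black disc 42 mm across, its top 10 mm above the panel, carrying an upright fin (see selector_fin).
- selector_fin (a point): Top of the selector's fin, on its centre line, 30 mm out from the axis. The fin is an upright black blade 9 mm thick, from 12 mm behind the axis to 38 mm in front of it, top 31 mm above the panel; outside the disc its underside is 9 mm above the panel. x of this point points outward along the fin, to the selected mark; z up. A white line tops its long end.
- off_mark (a point): Off mark on the panel, a hollow square 11 mm wide, 45 mm from the selector's axis, 105 deg anticlockwise (from above) from the bath's +x. From it, on the same circle, 7 round black dots of growing size follow clockwise, one every 30 deg; the fifth dot lies 45 deg clockwise of the bath's +x.
- start_button (a joint): Start push button, travel in m: 0 up, 0.006 fully down, pressed downwards. A spring pushes it back; fully down takes about 5 N.
- start_button_top (a point): Centre of the top of the start button: a round white cap 22 mm across, its top 17 mm above the panel, in a round grey housing 34 mm across and 8 mm high, at x = -75, y = -65 mm in the bath's frame, 115 mm from the selector's axis.
- bath_lid: Steel tank lid lying loose on the bath's top, 136 (x) x 190 (y) x 5 mm, 0.35 kg, with a black round knob 28 mm across whose top is 28 mm above the lid's underside. Origin: centre of its underside, at x = +60, y = 0 mm in the bath's frame. To be left alone.
- dispenser: White solvent dispenser with a steel cap, 64 mm across, 92 mm high, loose, beside the bath. Origin: centre of its underside. To be left alone.
- sherd_stand: Small white four-pronged stand for sherds, 52 x 44 x 29 mm, loose, beside the bath. Origin: centre of its underside. To be left alone.
- sherd: Flat grey-brown pottery sherd, about 80 x 48 x 9 mm, loose, beside the bath. Origin: on its underside. To be left alone.

How it is judged (in metres and radians):
On the way, in this order (a step that is already met when the one before it is completed fails the run):
1. the selector rests at the fifth click (value of joint selector between 2.48799 and 2.74799 rad and velocity of joint selector between -0.2 and 0.2 rad/s), for 0.3 s.
2. the start button is pressed down with the selector at the fifth click (value of joint start_button above 0.0045 m and value of joint selector between 2.48799 and 2.74799 rad), for 0.02 s.
At the end, for the whole second after the job is handed in: The selector stands at the fifth click (2.618 rad, within 0.13), the start button has been pressed (over 4.5 mm) after that and is up again (under 1.5 mm), the bath is within 20 mm of its start with its lid on it (within 15 mm), and everything is at rest (value of joint selector between 2.48799 and 2.74799 rad and value of joint start_button below 0.0015 m and linear speed of each of dispenser, sherd_stand, sherd, bath, bath_lid below 0.02 m/s and distance of bath from where it was at the start of the episode below 0.02 m and horizontal distance between bath_lid and bath between 0.045 and 0.075 m); the robot touches nothing.
It fails at once if the start button is pressed while the selector is not at the fifth click (value of joint start_button above 0.003 m and not (value of joint selector between 2.35799 and 2.87799 rad)).
It fails at once if the bath is lifted, tipped or slid more than 20 mm (distance of bath from where it was at the start of the episode above 0.02 m or height (world z) of bath above 0.006 m or angle between bath's own z axis and vertical above 0.06 rad).
It fails at once if the bath or its controls are pushed with more than 30 N (contact force between any of the fingers, the arm and bath above 30 N).
It fails at once if the lid is lifted or shifted more than 15 mm (z of bath_lid in the frame of bath above 0.106 m or x of bath_lid in the frame of bath above 0.075 m or x of bath_lid in the frame of bath below 0.045 m or y of bath_lid in the frame of bath above 0.015 m or y of bath_lid in the frame of bath below -0.015 m).
It fails at once if a thing beside the bath is moved more than 15 mm (distance of any of dispenser, sherd_stand, sherd from where it was at the start of the episode above 0.015 m).
It also fails if it takes over 67 s, if anything falls off the work surface, if the arm or the gripper's body presses on something with over 40 N, if the wrist force passes 120 N, or if a joint passes its speed limit or range.

## Robot

A 7-joint arm with a two-finger parallel gripper is mounted at the origin on the work surface. World frame = base frame: x ahead of the robot, y to its left, z up, the work surface at z = 0. Lengths are in mm, angles in rad, forces in N, time in s.
With the tool pointing down it reaches from about 400 to 925 mm from the base axis. Payload 5.6 kg.
Tool frame: the origin (TCP) lies midway between the tips of the shut fingers; the grasp point (between the pads) lies 19 mm behind it; z points along the fingers, y is the line along which they close (so a half turn about z gives the same grasp; the last joint's range is limited). The gripper opens to 85 mm and grips with 20 to 120 N. Pads are 22 mm wide; open, the fingers measure 114 mm over their backs; the gripper's body (76 mm by 85 mm) begins 54 mm behind the grasp point. The pads swing forward as they close: fully open they stand 13 mm farther back than shut.
Start: joints at [1.185, 0.468, -0.012, 1.603, 0.006, 1.071, -0.056], TCP at [218.441, -612.202, 231.29] pointing down, gripper open.
Joint ranges: [-2.53, 2.53], [-0.31, 2.02], [-1.57, 1.55], [0.28, 2.44], [-1.29, 4.43], [0.15, 1.84], [-2.92, 2.92]. Speed limits (rad/s): [2.57, 2.57, 3.14, 3.14, 3.14, 3.14, 3.14].

## Interface

Orientations are given as a rotation vector (axis times angle).
In Python, from bench import r gives the robot as it stands. The module is installed in compiled form; this text tells all that it offers.
- The arm moves only by the shell command python3 -m crank 'ROWS' [FORCE]. ROWS is JSON, a list of rows, each a list of 5 numbers: the opening, from 0 (shut) to 1 (fully open), then the shift along the tool's x, y, z in m, then the turn about the tool's z in rad. In form: [[claw, dx, dy, dz, spin], ...]. A call has 1 to 8 rows; each row is the pose to reach, as a shift and turn from the pose commanded when the call began, along the tool's axes at that moment; what a row does not reach only later rows make up. A row lasts 1/8 s, in which the tool goes at most 62.5 mm and 10.7 degrees, less where a joint would pass 70% of its speed; a pose out of reach is approached as far as the arm can. A call with a gripper value outside its range is refused whole. The fingers move at their own pace and stop on an object; FORCE is the grip in N (left out, the last holds). Time passes only in rows, so rows that repeat a pose let the fingers close. It gives the time, the measured TCP pose, the force, the opening and the grip force at its end, in the units of the state.
- r.get_obs(): the state, without advancing time (a new reading comes with each control period).
- r.read_camera(name): name is "side" or "top"; returns (picture, depth): 420x560x3 uint8, red, green, blue; 420x560 float32, mm along the optical axis (not along the pixel's ray), 0 where there is no reading.
- r.camera_info(name): a dict with "fx", "fy", "cx", "cy" (pixels), "k1" (the pictures are not rectified: a ray, as slopes to the right and down, at radius r is drawn at 1 + k1 r^2 times it, then the intrinsics apply), "rvec" (rotation vector, rad) and "tvec" (3), from world to camera coordinates, as OpenCV has them. Camera axes: x right, y down, z forward; pixel columns grow to the right and rows downward; lengths in mm; the calibration is good to about 2 mm. A picture is of the moment at which its call begins. camera_info takes no time and is no camera call.
- r.close_job(): hands the job in; it is judged then, once.
The state is a dict: "time": time; "joint_positions": joint angles; "dq": joint speeds; "joint_efforts": joint torques, N m; "position": TCP position; "ee_rot": TCP orientation; "wrist_force": force on the tool from outside, world axes, zero at the start; "torque": the same for the moment, N m; "opening": finger opening in mm; "gripper_force": force on a finger pad.
Only numpy, scipy, OpenCV 4.12 (cv2) and the standard library are available. Lean on these libraries where they do the work, as an engineer would, in place of code of your own. Each camera call takes 0.05 s, during which the arm holds its last target. There are 200 camera calls.

## Working session

There is one attempt and no reset: what is moved stays moved. The work goes in short steps, Python scripts to look and compute and a shell command to move; the robot and the scene stay as the last step left them, time stands still between calls to the robot, and variables do not carry over. Pictures are saved under pics/ and viewed, at most 10 in all, crops included, and the job is handed in when it is done.

```bash
mkdir -p pics; python3 - <<'E'
from bench import r
import cv2,numpy as np
for n in("top","side"):
    p,d=r.read_camera(n);cv2.imwrite(f"pics/{n}0.png",p[:,:,::-1]);np.savez(f"{n}0.npz",p=p,d=d)
    print(n,r.camera_info(n))
o=r.get_obs();print(o)
E
```

```text
top {'fx': 430.9094867710772, 'fy': 430.9094867710772, 'cx': 280.011883553585, 'cy': 211.59585594367354, 'k1': 0.01698579770911262, 'rvec': array([ 2.11416772, -2.10351963,  0.17428071]), 'tvec': array([  88.03161489,  630.63965953, 1034.28421658])}
side {'fx': 467.53100174956626, 'fy': 467.53100174956626, 'cx': 276.31915983030797, 'cy': 210.84934657993793, 'k1': -0.14942997904220762, 'rvec': array([ 0.32245745, -2.84610306,  1.11975169]), 'tvec': array([ 618.99060426,  142.72228937, 1184.31343631])}
{'time': 0.1, 'joint_positions': array([ 1.18499204,  0.46830221, -0.01159741,  1.60353293,  0.00596875,
        1.07137597, -0.05630719]), 'dq': array([ 8.37581984e-04, -2.16170822e-03,  3.79218988e-05, -1.43393286e-03,
        4.73597941e-04, -2.16729745e-04, -2.49402675e-04]), 'joint_efforts': array([ 6.06117737e-04, -5.33519125e+01,  2.13845680e-02, -2.51963586e+01,
        1.14769654e-02,  4.30103435e-03, -8.16045599e-06]), 'position': array([ 218.26082987, -611.73358867,  230.42447562]), 'ee_rot': array([-3.09406174e+00, -5.35438323e-01,  5.62079977e-04]), 'wrist_force': array([ 0.41279854, -0.15183075,  0.21156367]), 'torque': array([-0.02311162,  0.03634874,  0.02795892]), 'gripper_force': 0.0, 'opening': 84.9474008526174}
```

View pics/top0.png

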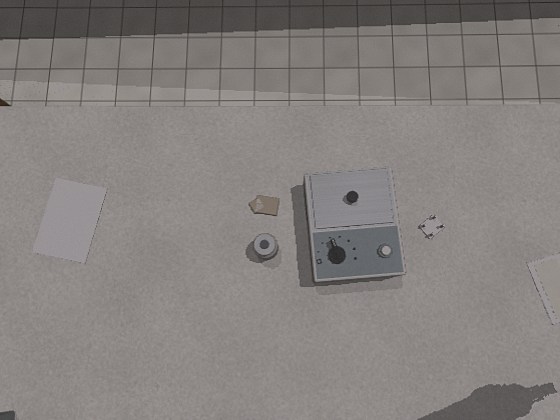

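View pics/side0.png

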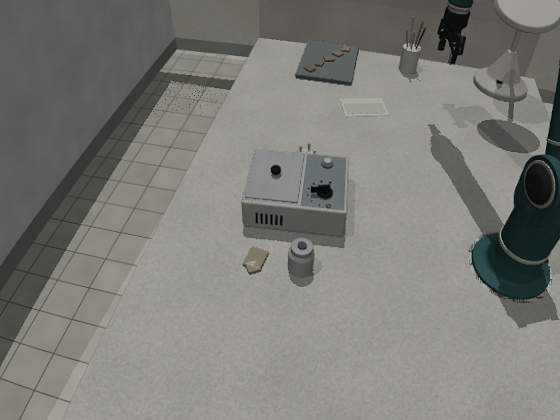

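The top view shows the bath at about (355,225), selector disc near (336,254), button near (386,251) and lid knob near (352,197). The sherd and dispenser are to its left and the stand to its right. Next is an enlarged crop.

```bash
cat > h.py <<'E'
import numpy as np,cv2
from bench import r
from scipy.spatial.transform import Rotation as R
def cam(n):
    i=r.camera_info(n);return i,R.from_rotvec(i["rvec"]).as_matrix(),np.array(i["tvec"])
def ray(n,u,v):
    i,M,t=cam(n);x=(u-i["cx"])/i["fx"];y=(v-i["cy"])/i["fy"];a,b=x,y
    for _ in range(20):
        s=1+i["k1"]*(a*a+b*b);a,b=x/s,y/s
    return M.T@np.array([a,b,1.]),-M.T@t
def atz(n,u,v,z):
    d,c=ray(n,u,v);return c+d*(z-c[2])/d[2]
def proj(n,P):
    i,M,t=cam(n);p=np.atleast_2d(P)@M.T+t;a=p[:,:2]/p[:,2:];a=a*(1+i["k1"]*(a**2).sum(1,keepdims=True))
    return a*i["fx"]+[i["cx"],i["cy"]]
def crop(n,p,u0,v0,w,h,k,f):
    cv2.imwrite(f,cv2.resize(p[v0:v0+h,u0:u0+w,::-1],None,fx=k,fy=k,interpolation=cv2.INTER_CUBIC))
E
python3 - <<'E'
from h import *
p=np.load("top0.npz")["p"];crop("top",p,295,160,120,125,4.8,"pics/c1.png")
p=np.load("side0.npz")["p"];crop("side",p,235,140,125,100,6,"pics/c2.png")
for u,v,z in((386,251,117),(352,197,123)):print(atz("top",u,v,z))
E
```

```text
[ 525.65912831 -160.49257171  117.        ]
[654.46651352 -83.21650641 123.        ]
```

View pics/c1.png

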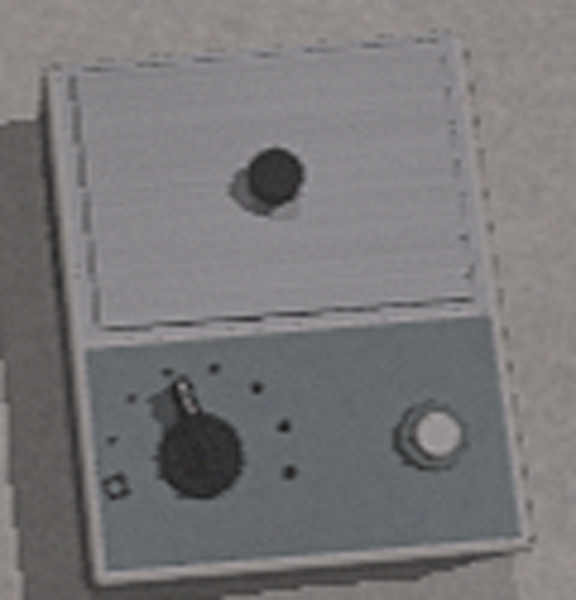

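View pics/c2.png

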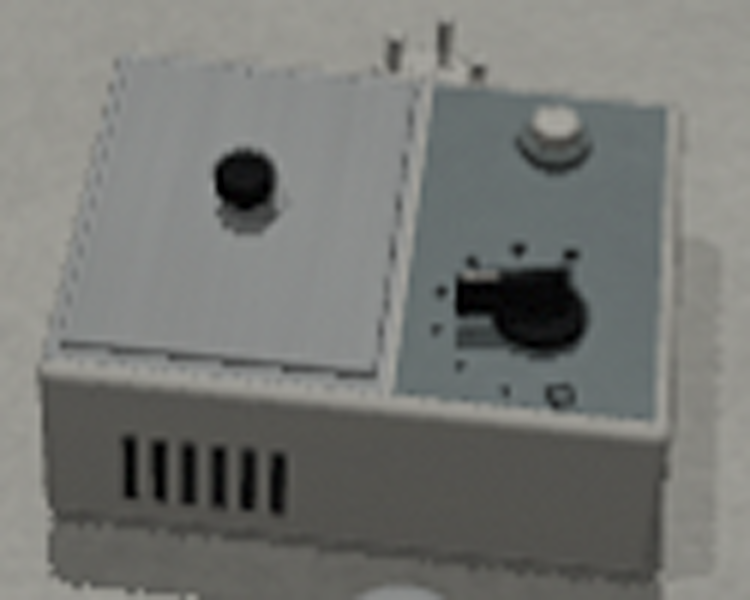

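The top crop shows the square at (117,487), dots running clockwise to (290,472), the fin's white line near (182,392), the knob at (276,177) and the button at (438,433). The side crop shows the fin pointing left to (460,290), near click 2 or 3. I'll fit the bath pose next.

```bash
python3 - <<'E'
from h import *
from scipy.optimize import least_squares
ax=np.array([-75,50.])
def mk(n,rad=45,z=100):
    a=np.radians(105-30*n);return [*(ax+rad*np.array([np.cos(a),np.sin(a)])),z]
M=[mk(n) for n in range(8)]
B=[-75,-65,117];K=[60,0,128]
lid=[[-8,95,105],[-8,-95,105]]
ct=np.array([(117,487),(112,440),(131,399),(167,372),(214,369),(257,387),(284,427),(290,472),(438,433),(276,175)])
cs=np.array([(561,396),(506,391),(460,366),(436,330),(440,292),(472,261),(518,249),(571,255),(556,122),(246,178)])
ut=(ct+.5)/4.8-.5+[295,160]; us=(cs+.5)/6-.5+[235,140]
P=np.array(M+[B,K])
def W(q,P):
    c,s=np.cos(q[2]),np.sin(q[2]);P=np.atleast_2d(P)
    return np.c_[q[0]+c*P[:,0]-s*P[:,1],q[1]+s*P[:,0]+c*P[:,1],P[:,2]]
for sel in("t","s","ts"):
    f=lambda q:np.concatenate([(proj("top",W(q,P))-ut).ravel()*("t" in sel),(proj("side",W(q,P))-us).ravel()*("s" in sel)])
    s=least_squares(f,[600,-90,0.05],x_scale=[1,1,.01]);print(sel,s.x,np.degrees(s.x[2]),np.abs(s.fun).max(), np.round(s.fun,1) if sel=="ts" else"")
q=s.x;np.save("q.npy",q)
print("axis",W(q,[-75,50,131]),"btn",W(q,B))
for n in range(4):
    F=W(q,[mk(n,30,131),mk(n,38,131)])
    print(n,(proj("top",F)-[295,160])*4.8,(proj("side",F)-[235,140])*6)
o=r.get_obs();Rt=R.from_rotvec(o["ee_rot"]).as_matrix();print(o["position"],Rt)
E
```

```text
t [ 5.97041093e+02 -8.86698221e+01  9.20347720e-02] 5.273204004229572 0.47598781237383037 
s [ 5.97578158e+02 -8.77594766e+01  1.02637479e-01] 5.880694351718789 1.5399819236361623 
ts [ 5.97265558e+02 -8.83564336e+01  9.61303778e-02] 5.507864931151686 1.7657826264050982 [-0.2  0.2 -0.2  0.3 -0.2  0.   0.1  0.1 -0.1 -0.1 -0.1  0.1  0.1 -0.3
  0.  -0.  -0.  -0.2 -0.1 -0.6  0.1  0.1  0.1  0.   0.2  0.1  0.2  0.1
  0.3  0.2 -0.1  0.5  0.1  0.3 -0.   0.1 -0.  -0.4 -0.1 -1.8]
axis [[517.81271164 -45.7859611  131.        ]] btn [[ 528.85068633 -160.25500982  117.        ]]
0 [[147.28303226 470.17196892]
 [131.83160334 475.88913207]] [[558.45345253 317.14442983]
 [562.53791821 330.63670449]]
1 [[143.79192065 438.24109563]
 [127.47088133 435.44140755]] [[521.42409826 313.47184048]
 [515.42177578 325.95418615]]
2 [[156.68845997 409.29600743]
 [143.83945194 398.8290831 ]] [[490.56252053 297.40251398]
 [476.24686284 305.45751719]]
3 [[182.44600983 390.97910958]
 [176.43797092 375.68047552]] [[474.31988584 273.54665348]
 [455.8007387  275.13176235]]
[ 218.26082987 -611.73358867  230.42447562] [[ 9.41846474e-01  3.36042915e-01 -6.15854470e-04]
 [ 3.36043468e-01 -9.41845347e-01  1.45923904e-03]
 [-8.96727254e-05 -1.58133302e-03 -9.99998746e-01]]
```

The fit is good: max residual is about 0.5 px in the top view, and the fin matches click 3. The axis is at (517.8,-45.8) and the yaw is 5.5°. The tool's x axis is already nearly along the fin, so I'll close the gripper and move to the anticlockwise side of the fin, staying high.

```bash
python3 -m crank '[[0,0.05,-0.046,0.005,0],[0,0.1,-0.092,0.01,0],[0,0.145,-0.135,0.015,0],[0,0.19,-0.177,0.02,0],[0,0.235,-0.218,0.025,0],[0,0.28,-0.26,0.03,0],[0,0.325,-0.302,0.035,0],[0,0.37,-0.344,0.04,0]]' 20
python3 -m crank '[[0,0.045,-0.042,0.004,0],[0,0.09,-0.083,0.008,0],[0,0.12,-0.112,0.01,0],[0,0.131,-0.121,0.011,0],[0,0.131,-0.121,0.011,0]]'
cat > s.py <<'E'
from h import *
o=r.get_obs();Rt=R.from_rotvec(o["ee_rot"]).as_matrix();p=o["position"];x=np.load("q.npy")
A=np.array([517.8,-45.8]);d=p[:2]-A
yaw=np.degrees(np.arctan2(Rt[1,0],Rt[0,0]))
a=np.radians(yaw);print("t",round(o["time"],2),"pos",p.round(1),"yaw",yaw.round(2),"radial",round(d@[np.cos(a),np.sin(a)],1),"ccw",round(d@[-np.sin(a),np.cos(a)],1),"F",o["wrist_force"].round(2),"open",round(o["opening"],1))
E
python3 s.py
```

```text
time: 1.1
position: [448.7, -168.1, 191.7]
ee_rot: [3.095, 0.535, 0.0]
wrist_force: [0.1, -0.7, -0.7]
opening: -0.5
gripper_force: 0.0
time: 1.72
position: [530.7, -11.8, 180.4]
ee_rot: [3.095, 0.537, -0.002]
wrist_force: [-0.7, -1.1, -0.2]
opening: 0.4
gripper_force: 0.0
t 1.73 pos [530.7 -11.8 180.4] yaw 19.7 radial 23.6 ccw 27.7 F [-0.72 -1.15 -0.2 ] open 0.4
```

```bash
python3 -m crank '[[0,0.003,-0.003,0,0],[0,0.003,-0.003,0,0],[0,0.003,-0.003,0,0]]' >/dev/null; python3 s.py
```

```text
t 2.1 pos [532.6  -9.  180.9] yaw 19.55 radial 26.2 ccw 29.7 F [ 0.17 -0.86  0.16] open -0.1
```

```bash
python3 -m crank '[[0,0.003,-0.002,0.02,0],[0,0.003,-0.002,0.045,0],[0,0.003,-0.002,0.058,0],[0,0.003,-0.002,0.063,0],[0,0.003,-0.002,0.063,0]]' >/dev/null; python3 s.py; python3 - <<'E'
from h import *
p,d=r.read_camera("side");crop("s",p,235,110,125,130,4.5,"pics/c3.png")
E
```

```text
t 2.73 pos [535.1  -5.3 118. ] yaw 19.63 radial 29.9 ccw 32.4 F [-0.81 -0.2   0.45] open -0.4
```

View pics/c3.png

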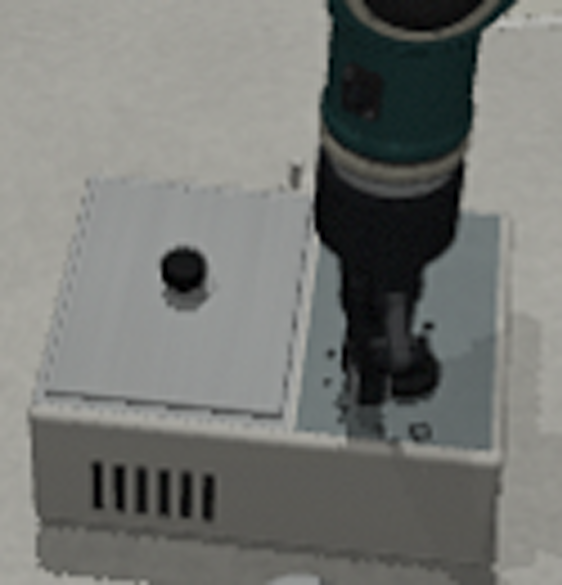

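The side crop shows the shut fingertip at about (370,395), above the panel and on the anticlockwise side of the fin, clear of the lid. Now I'll approach in small steps and watch the force.

```bash
python3 -m crank '[[0,-0.001,0.004,0,0],[0,-0.001,0.008,0,0],[0,-0.001,0.008,0,0]]' >/dev/null; python3 s.py
python3 -m crank '[[0,0,0.001,0,0],[0,0,0.002,0,0],[0,0,0.002,0,0]]' >/dev/null; python3 s.py
python3 -m crank '[[0,0,0.001,0,0],[0,0,0.002,0,0],[0,0,0.002,0,0]]' >/dev/null; python3 s.py
python3 -m crank '[[0,0,0.001,0,0],[0,0,0.002,0,0],[0,0,0.002,0,0]]' >/dev/null; python3 s.py
```

```text
t 3.15 pos [536.9 -13.7 118.1] yaw 19.58 radial 28.8 ccw 23.8 F [0.6  0.67 0.02] open 0.3
t 3.52 pos [537.3 -15.  117.8] yaw 19.64 radial 28.7 ccw 22.5 F [ 0.27 -0.89 -0.68] open -0.0
t 3.9 pos [538.  -16.9 117.8] yaw 19.63 radial 28.7 ccw 20.4 F [-0.67  0.3  -0.05] open -0.0
t 4.28 pos [538.7 -18.8 117.8] yaw 19.63 radial 28.7 ccw 18.4 F [0.79 0.51 0.34] open -0.3
```

```bash
for i in 1; do python3 -m crank '[[0,0,0.001,0,0],[0,0,0.002,0,0],[0,0,0.002,0,0]]' >/dev/null; python3 s.py; done
python3 -m crank '[[0,0,0.001,0,0],[0,0,0.002,0,0],[0,0,0.002,0,0]]' >/dev/null; python3 s.py
python3 -m crank '[[0,0,0.001,0,0],[0,0,0.002,0,0],[0,0,0.002,0,0]]' >/dev/null; python3 s.py
```

```text
t 4.65 pos [539.2 -20.  117.8] yaw 19.66 radial 28.8 ccw 17.1 F [-0.8   1.83  1.28] open -0.2
t 5.03 pos [540.2 -22.1 117.8] yaw 19.66 radial 29.0 ccw 14.8 F [-1.56  3.12 -0.25] open 0.1
t 5.4 pos [541.1 -25.3 117.9] yaw 19.6 radial 28.8 ccw 11.5 F [ 0.9   1.91 -0.69] open 0.1
```

Contact came at a ccw offset of about 17.5 mm with 2–3.5 N. Now I'll work out the arc that keeps the tool turned with the fin.

```bash
cat > arc.py <<'E'
from h import *
import sys
o=r.get_obs();Rt=R.from_rotvec(o["ee_rot"]).as_matrix();p=o["position"];A=np.array([517.8,-45.8])
yaw=np.arctan2(Rt[1,0],Rt[0,0]);off=float(sys.argv[1])
for f in map(float,sys.argv[2:]):
    a=np.radians(f);t=A+28.8*np.array([np.cos(a),np.sin(a)])+off*np.array([-np.sin(a),np.cos(a)])
    d=np.r_[t-p[:2],0]/1000;print(f,(Rt.T@d).round(4)[:2],"spin",round(yaw-a,3))
E
python3 arc.py 17.5 8 6 4 2
```

```text
8.0 [0.0029 0.0002] spin 0.202
6.0 [0.0033 0.0013] spin 0.237
4.0 [0.0036 0.0024] spin 0.272
2.0 [0.0039 0.0035] spin 0.307
```

```bash
python3 -m crank '[[0,0.001,0,0,0.08],[0,0.002,0,0,0.15],[0,0.003,0,0,0.2],[0,0.003,0.001,0,0.237],[0,0.004,0.002,0,0.272],[0,0.004,0.002,0,0.272]]' >/dev/null; python3 s.py; python3 arc.py 17.5 4 2 -1; python3 - <<'E'
from h import *
p,d=r.read_camera("side");crop("s",p,285,165,75,75,8,"pics/c4.png")
p,d=r.read_camera("top");crop("s",p,300,220,110,65,7,"pics/c5.png")
E
```

```text
t 6.15 pos [545.1 -25.2 117.8] yaw 4.03 radial 28.7 ccw 18.6 F [-0.12  1.01  0.28] open 0.1
4.0 [0.0001 0.0011] spin 0.001
2.0 [0.0007 0.0021] spin 0.035
-1.0 [0.0015 0.0037] spin 0.088
```

View pics/c4.png

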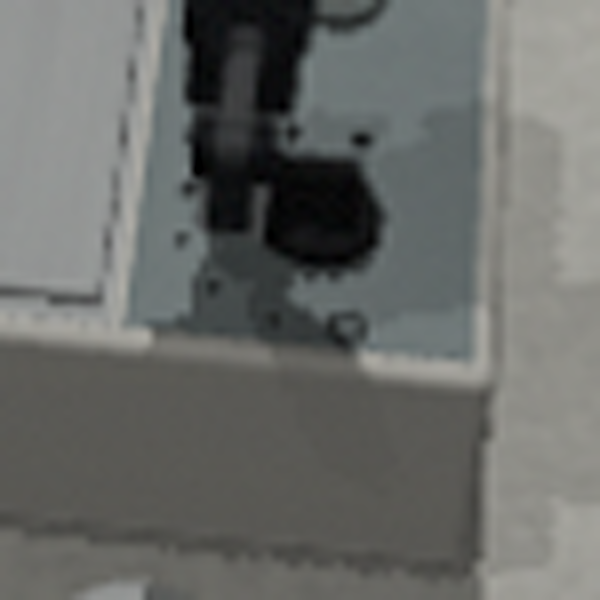

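The crop shows the fingertip at about (235,195) beside the disc at (320,210). The fin is hidden, so I'll go by force and keep going in small arcs.

```bash
python3 -m crank '[[0,0,0.001,0,0],[0,0.001,0.002,0,0.035],[0,0.001,0.002,0,0.035]]' >/dev/null; python3 s.py; python3 -m crank '[[0,0.001,0.0015,0,0.05],[0,0.001,0.0015,0,0.05],[0,0.001,0.0015,0,0.05]]' >/dev/null; python3 s.py;  python3 arc.py 17.5 -4 -7 -10 -13
```

```text
t 6.62 pos [546.3 -27.  117.8] yaw 2.01 radial 29.2 ccw 17.8 F [0.31 0.51 1.17] open -0.3
t 7.0 pos [547.3 -28.3 117.8] yaw -0.77 radial 29.2 ccw 17.9 F [ 0.18  0.46 -0.9 ] open 0.1
-4.0 [0.0005 0.0021] spin 0.056
-7.0 [0.0013 0.0036] spin 0.109
-10.0 [0.002  0.0053] spin 0.161
-13.0 [0.0026 0.0069] spin 0.213
```

```bash
python3 -m crank '[[0,0.0005,0.002,0,0.056],[0,0.001,0.0035,0,0.109],[0,0.001,0.0035,0,0.109]]' >/dev/null; python3 s.py; python3 -m crank '[[0,0.0005,0.001,0,0.035],[0,0.001,0.0025,0,0.07],[0,0.001,0.0025,0,0.07]]' >/dev/null; python3 s.py;  python3 -m crank '[[0,0.001,0.0015,0,0.05],[0,0.001,0.0015,0,0.05],[0,0.001,0.0015,0,0.05]]' >/dev/null; python3 s.py; python3 arc.py 17.5 -15 -18 -21 -24
```

```text
t 7.38 pos [548.2 -31.9 117.8] yaw -7.01 radial 28.5 ccw 17.6 F [-0.25  0.06 -0.54] open -0.1
t 7.75 pos [549.  -33.9 117.8] yaw -11.07 radial 28.3 ccw 17.7 F [1.02 2.07 0.45] open 0.3
t 8.12 pos [549.6 -35.4 117.8] yaw -13.85 radial 28.3 ccw 17.7 F [-0.99  3.09  0.08] open 0.1
-15.0 [0.0008 0.0008] spin 0.02
-18.0 [0.0016 0.0023] spin 0.072
-21.0 [0.0024 0.0039] spin 0.125
-24.0 [0.0031 0.0055] spin 0.177
```

Contact resumes at -10°, as click 4 should give. I'll push on past half way (-24.5°).

```bash
python3 -m crank '[[0,0.001,0.001,0,0.03],[0,0.0015,0.0025,0,0.075],[0,0.0025,0.004,0,0.125],[0,0.0025,0.004,0,0.125]]' >/dev/null; python3 s.py; python3 -m crank '[[0,0.0007,0.0015,0,0.05],[0,0.0007,0.0015,0,0.05]]' >/dev/null; python3 s.py; python3 arc.py 17.5 -26 -28 -30
```

```text
t 8.62 pos [551.2 -41.6 117.8] yaw -21.18 radial 29.6 ccw 15.9 F [0.05 0.97 0.09] open -0.3
t 8.88 pos [551.3 -43.2 117.8] yaw -23.97 radial 29.6 ccw 16.0 F [ 0.45 -0.4  -0.64] open 0.0
-26.0 [-0.0002 -0.0005] spin 0.035
-28.0 [0.0004 0.0005] spin 0.07
-30.0 [0.0009 0.0016] spin 0.105
```

```bash
python3 -m crank '[[0,0,-0.006,0,0],[0,0,-0.01,0,0],[0,0,-0.01,-0.03,0],[0,0,-0.01,-0.062,0],[0,0.012,0.045,-0.065,0],[0,0.024,0.1,-0.065,0],[0,0.027,0.116,-0.065,0],[0,0.027,0.116,-0.065,0]]' >/dev/null; python3 s.py; python3 - <<'E'
from h import *
p,d=r.read_camera("top");crop("s",p,300,220,110,65,7,"pics/c6.png")
p,d=r.read_camera("side");crop("s",p,235,140,125,100,6,"pics/c7.png")
E
```

```text
t 9.88 pos [ 528.6 -159.8  182.8] yaw -24.07 radial 56.3 ccw -99.6 F [-0.61  0.87 -0.29] open 0.1
```

View pics/c6.png

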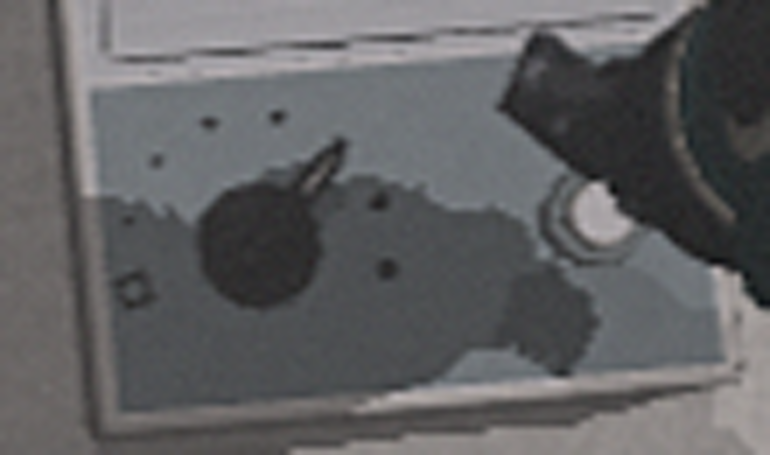

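View pics/c7.png

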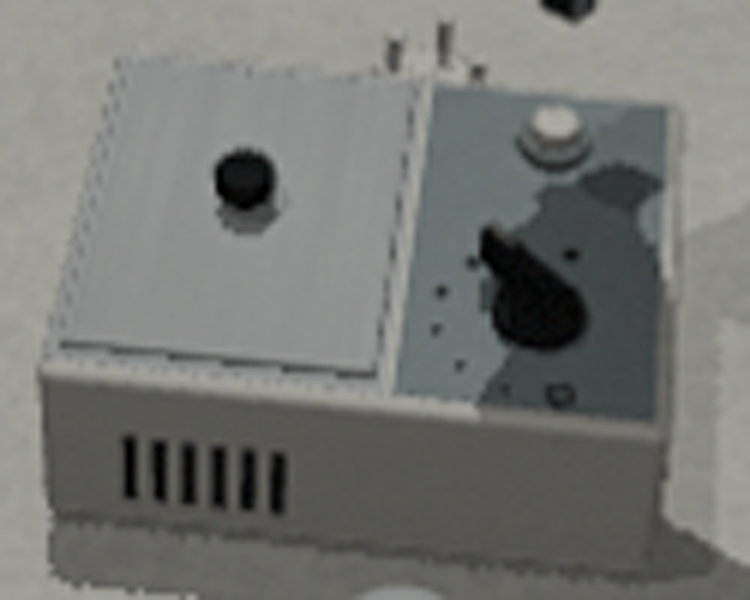

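The selector is at click 5: in the top crop dots 1–4, 6 and 7 show, at (128,220) to (277,117), (378,202) and (387,268), and the fin at (325,165) covers dot 5. In the side crop the bath and lid have not moved. The TCP is over the button, so I'll descend and press.

```bash
python3 -m crank '[[0,0,0,0.03,0],[0,0,0,0.05,0],[0,0,0,0.061,0],[0,0,0,0.063,0],[0,0,0,0.063,0]]' >/dev/null; python3 s.py;python3 -m crank '[[0,0,0,0.002,0],[0,0,0,0.004,0],[0,0,0,0.005,0],[0,0,0,0.005,0]]' >/dev/null; python3 s.py;python3 -m crank '[[0,0,0,0.001,0],[0,0,0,0.0015,0],[0,0,0,0.0015,0]]' >/dev/null; python3 s.py
```

```text
t 10.6 pos [ 529.4 -158.7  120.3] yaw -23.92 radial 56.4 ccw -98.6 F [-0.22 -0.   -0.04] open 0.2
t 11.1 pos [ 529.2 -159.3  115.2] yaw -23.97 radial 56.5 ccw -99.1 F [0.15 0.08 2.86] open -0.1
t 11.47 pos [ 529.2 -159.3  113.5] yaw -23.97 radial 56.5 ccw -99.1 F [1.26 0.32 2.46] open -0.1
```

```bash
python3 -m crank '[[0,0,0,0.001,0],[0,0,0,0.0015,0],[0,0,0,0.0015,0]]' >/dev/null; python3 s.py;python3 -m crank '[[0,0,0,0.0005,0],[0,0,0,0.001,0],[0,0,0,0.001,0]]' >/dev/null; python3 s.py
```

```text
t 11.85 pos [ 529.2 -159.3  112. ] yaw -23.97 radial 56.5 ccw -99.1 F [ 2.26 -0.63  3.81] open 0.5
t 12.22 pos [ 529.2 -159.2  111.1] yaw -23.97 radial 56.5 ccw -99.1 F [ 0.86 -0.57  5.51] open 0.3
```

```bash
python3 -m crank '[[0,0,0,0.0005,0],[0,0,0,0.0008,0],[0,0,0,0.0008,0]]' >/dev/null; python3 s.py
```

```text
t 12.6 pos [ 529.2 -159.2  111. ] yaw -23.96 radial 56.5 ccw -99.0 F [ 0.7  -0.14 10.48] open 0.1
```

The force jumps to 10.5 N with no further travel, so the button is on its end stop. I'll lift away and check.

```bash
python3 -m crank '[[0,0,0,-0.004,0],[0,0,0,-0.02,0],[0,0,0,-0.06,0],[0,0,0,-0.1,0],[0,0,0.05,-0.12,0],[0,0,0.1,-0.12,0],[0,0,0.1,-0.12,0],[0,0,0.1,-0.12,0]]' >/dev/null; python3 s.py; python3 - <<'E'
from h import *
p,d=r.read_camera("side");crop("s",p,235,140,125,100,6,"pics/c8.png")
E
```

```text
t 13.6 pos [ 487.5 -249.6  229.7] yaw -23.96 radial 55.1 ccw -198.5 F [0.32 0.21 0.47] open -0.1
```

View pics/c8.png

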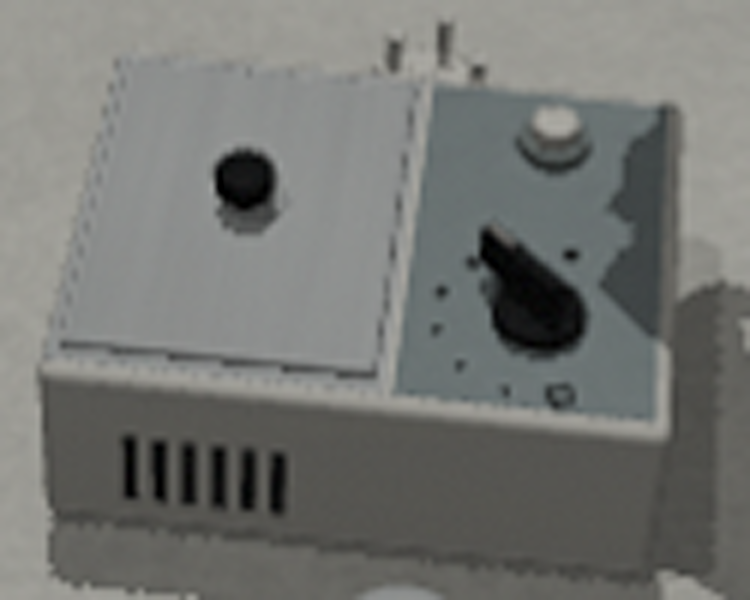

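The crop shows the button up again at (556,122), the fin still at click 5 with its tip near (490,240), and the bath and lid unmoved.

```bash
python3 -c "
from bench import r
print(r.close_job())"
```

```text
the job is handed in; nothing more can be done
None
```

The selector rests at the fifth click, the start button was pressed to its end stop and came back up, the bath and lid show no movement in the last picture, and the job is handed in; no verdict was returned.

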